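Prop up the pail board in the dye studio

ROBOT

A 6-joint arm with a two-finger parallel gripper is mounted at the origin on the work surface. World frame = base frame: x ahead of the robot, y to its left, z up, the work surface at z = 0. Lengths are in m, angles in degrees, forces in N, time in s.
With the tool pointing down it reaches from about 0.3 to 0.825 m from the base axis. Payload 5.4 kg.
Tool frame: the origin (TCP) lies between the finger pads; the fingertips stand 8 mm ahead of it and the grasp point (between the pads) lies 11 mm behind it; z points along the fingers, x is the direction in which the jaws open and shut, and the axes are right-handed (so a half turn about z gives the same grasp; the last joint's range is limited). The gripper opens to 92 mm and grips with 3 to 60 N. Pads are 20 mm wide; open, the fingers measure 128 mm over their backs; the gripper's body (75 mm by 189 mm) begins 69 mm behind the grasp point.
Start: joints at [60.499, 9.076, 91.501, -0, 79.423, -12.038], TCP at [0.173, 0.548, 0.223] pointing down, gripper open.
Joint ranges: [-166.64, 166.64], [-54.1, 131.32], [10.49, 154.53], [-73.88, 253.88], [9.74, 151.15], [-171.62, 171.62]. Speed limits (degrees/s): [147.25, 147.25, 180, 180, 180, 180].

INTERFACE

Orientations are given as a 3x3 rotation matrix whose columns are the frame's x, y, z axes.
In Python, from rig import * gives the robot as it stands. Calls block until the motion is done:
- move_ptp(position, orientation): joint-space move of the TCP to a pose.
- line_to(position, velocity=0.15, frame=None, max_force=None): straight line of the TCP; frame=None keeps the orientation; velocity is the mean speed in m/s. With max_force (N) it stops when the force on the tool has changed by that much, and returns True; else False.
- set_joints(angles): joint-space move.
- move_gripper(opening, newtons=None): finger opening in m; newtons is the grip in N (None keeps the last); returns when the fingers have stopped.
- dwell(seconds).
- ik(position, orientation): joint angles nearest the present ones, or None.
- read_camera(name): name is "scene" or "side" or "wrist"; returns a dict with "color" (480x640x3 uint8, red, green, blue), "fx", "fy", "cx", "cy" (pixels), "camera_from_world" (4x4, takes a point from world to camera coordinates). Camera axes: x right, y up, looking along -z (the intrinsics and any distortion apply to the point x, -y, -z); pixel columns grow to the right and rows downward; lengths in m; the calibration is good to about 2 mm. A picture is of the moment at which its call begins. There is no depth.
A pose or a line that the arm cannot do raises IKError and nothing moves.
- job_done(): hands the job in, once; it reports no verdict.
Trained networks look in a picture, given as the dict that the camera call returned (one of the last four; its "shot" number tells which), for a name from the list of things; names that differ only in an ending like _2 or _b are one class to them, and where a whole thing is asked for, a point or a joint stands for the part that bears it (a point fixed in the world has none). Each returns a list of dicts, best first, with "confidence" (0 to 1); they miss things now and then, are a little off and sometimes report something else, mostly with a low value. They report only what shows in the picture. A call takes as long as a camera call. They do not tell look-alikes from the thing itself.
- recognise(target, picture): "xyz" ([x, y, z] in m, in world coordinates, good to about 4 mm: the middle of the surface that is visible of it).
- silhouettes(target, picture): "mask" (480x640 bool, what is visible of it).
- tip_of(target, picture): "xyz" ([x, y, z] in m, in world coordinates, good to about 4 mm: a listed point, or the origin of a listed thing).
Readings, each from a call of its own:
- get_clock(): time.
- get_joint_pos(): joint angles.
- get_dq(): joint speeds.
- get_tau(): joint torques, N m.
- get_tool_pos(): TCP position.
- get_eef_rot(): TCP orientation.
- get_force(): force on the tool from outside, world axes, zero at the start.
- get_moment(): the same for the moment, N m.
- get_grip_width(): finger opening in m.
Only numpy, scipy, OpenCV 4.12 (cv2) and the standard library are available. Lean on these libraries where they do the work, as an engineer would, in place of code of your own. Each camera call takes 0.05 s, during which the arm holds its last target.

TASK

Take the blue roller from the rack and lay it in the sloping chute so that it rests against the front edge of the pail board. Then take the pry bar by its red handle and press it down over the fulcrum block, lifting the board until the roller runs in underneath; ease the handle up again so the board settles on the roller, and let go. Lift the board only with the bar, never with the fingers.

Things in the scene. Friction and masses are not known exactly. Their poses are not given: they have to be found in the camera images.
- stand: Fixed base. Origin on the table under the board's front edge; y runs from edge to hinge, z up. Chute: 2 wooden rails centred on x=-80 mm, 62 mm apart inside, from y=-103 mm down to the edge at 8 deg and on to a stop under the board; top 49 mm high at y=-50, 42 at y=0. Side cheeks 132 mm apart, 18 above rails. A roller laid on it rolls to the edge by itself. Fulcrum crest: x=60, y=-70, 55 high.
- board: Board 270 x 260 x 26 mm with a fixed orange pail (180 across, 165 high), 5 kg, hinged along its far edge. Origin on the hinge line, 260 mm from the front edge; z axis out of its top, tilting as it is raised. Closed: level, underside 50 mm above the table, 8 above the chute rails. Raised 0.077 rad it just lets the blue roller pass (0.10 is ample); on the roller it rests at 0.065. It falls back.
- roller_blue_mid (a point): Middle of the blue roller: rod 28 mm in diameter, 110 long, round ends, 90 g, lying along the stand's x axis in the rack, 44 mm above the table. Rack rails (70 mm apart inside, tops at 30 mm) carry only its ends; below its middle it is free down to 12 mm. A thinner pale and a green roller lie parallel, 75 mm from slot to slot in varying order. Under the board its middle stops at stand y=+41 mm.
- bar_grip (a point): Middle of the pry bar's red handle (20 x 20 mm, 130 long); grip here. Bar 415 mm long, 0.45 kg, lying loose along stand y at x=60 mm over the fulcrum, toe under the board's edge, handle sloping up 14 deg towards -y; this point is 245 mm past the crest, at y=-304, 118 mm high. Pressed to about 40 mm above the table (up to 16 N) it raises the board 0.10 rad; on the roller it stands near 64 mm.
Mind the look-alikes: they are no part of the job. Of the things like the part that bears roller_blue_mid, leave any that is black or purple; of the rest the smaller one is meant.

How it is judged:
By the outcome, as a careful person would: the job done as asked, in the order asked, and still so for the second after the job is handed in, with the robot touching nothing.
It also fails if it takes over 48 s, if anything falls off the work surface, if the arm or the gripper's body presses on something with over 40 N, if the wrist force passes 120 N, or if a joint passes its speed limit or range.

## Working session

There is one attempt and no reset: what is moved stays moved. The work goes in short steps, each a Python script; the robot and the scene stay as the last script left them, time stands still between calls to the robot, and variables do not carry over. Pictures are saved under pics/ and viewed, and the job is handed in when it is done.

```bash
ls; mkdir -p pics
cat > h.py <<'E'
from rig import *
import numpy as np, cv2
def save(p,n):
    cv2.imwrite('pics/'+n+'.png',cv2.cvtColor(p['color'],cv2.COLOR_RGB2BGR))
def proj(p,X):
    X=np.atleast_2d(X); c=(np.c_[X,np.ones(len(X))]@np.array(p['camera_from_world']).T)[:,:3]
    return np.c_[p['fx']*c[:,0]/-c[:,2]+p['cx'], p['fy']*-c[:,1]/-c[:,2]+p['cy']]
def back(p,u,v,z):
    M=np.array(p['camera_from_world']);R=M[:3,:3];t=M[:3,3]
    d=R.T@np.array([(u-p['cx'])/p['fx'],-(v-p['cy'])/p['fy'],-1]);o=-R.T@t
    return o+d*(z-o[2])/d[2]
E
python3 - <<'E'
from h import *
for n in ['scene','side']:
    p=read_camera(n);save(p,n+'0')
    print(n,[k for k in p], p['fx'])
    for t in ['stand','board','roller_blue_mid','bar_grip']:
        for r in tip_of(t,p): print(t,np.round(r['xyz'],3),round(r['confidence'],2))
    for r in recognise('roller_blue_mid',p): print('rec',np.round(r['xyz'],3),round(r['confidence'],2), proj(p,r['xyz']).round())
print(get_clock())
E
```

```text
pics
scene ['color', 'fx', 'fy', 'cx', 'cy', 'camera_from_world', 'shot'] 615.7467340326248
stand [0.553 0.143 0.002] 0.86
board [0.505 0.401 0.049] 0.82
roller_blue_mid [ 0.296 -0.316  0.016] 0.83
roller_blue_mid [ 0.518 -0.214  0.044] 0.69
roller_blue_mid [ 0.348 -0.166  0.014] 0.59
roller_blue_mid [ 0.482 -0.417  0.016] 0.57
bar_grip [ 0.651 -0.154  0.117] 0.96
rec [ 0.494 -0.41   0.022] 0.94 [[187. 220.]]
rec [ 0.519 -0.204  0.053] 0.8 [[242. 235.]]
rec [ 0.362 -0.157  0.022] 0.8 [[291. 221.]]
rec [ 0.316 -0.305  0.03 ] 0.73 [[256. 198.]]
side ['color', 'fx', 'fy', 'cx', 'cy', 'camera_from_world', 'shot'] 479.5890636190434
stand [0.556 0.145 0.002] 0.55
board [0.504 0.393 0.051] 0.92
roller_blue_mid [ 0.354 -0.165  0.014] 0.95
roller_blue_mid [ 0.294 -0.317  0.02 ] 0.92
roller_blue_mid [ 0.481 -0.422  0.02 ] 0.76
roller_blue_mid [ 0.518 -0.217  0.041] 0.66
roller_blue_mid [0.557 0.143 0.   ] 0.55
bar_grip [ 0.649 -0.148  0.12 ] 0.91
rec [ 0.479 -0.422  0.034] 0.82 [[499. 413.]]
rec [ 0.347 -0.172  0.026] 0.73 [[334. 367.]]
rec [ 0.294 -0.308  0.041] 0.63 [[373. 443.]]
rec [ 0.509 -0.218  0.054] 0.57 [[414. 319.]]
0.6
```

View pics/scene0.png

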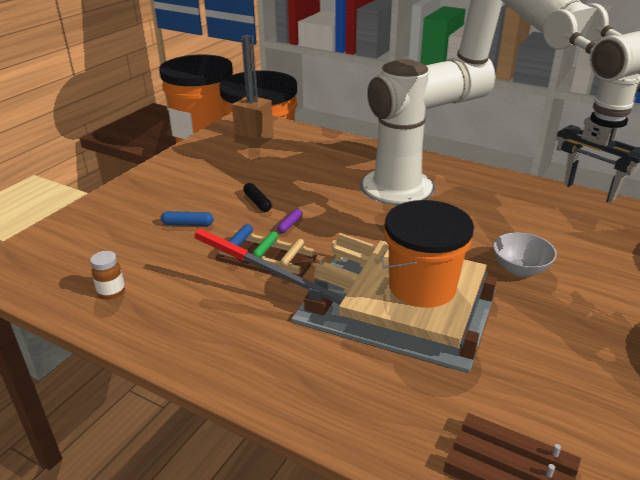

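View pics/side0.png

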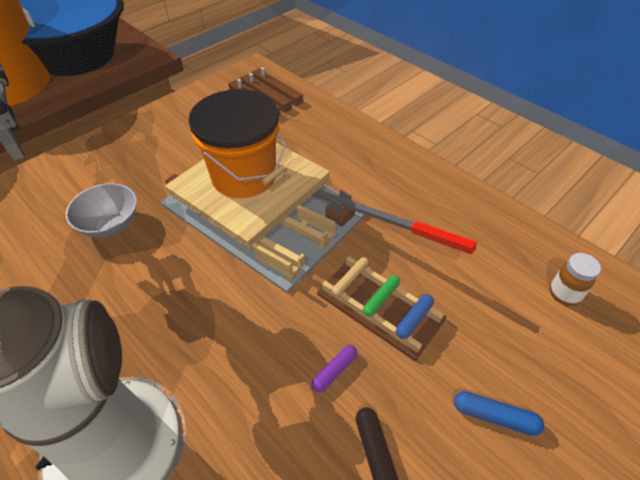

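The rack's blue roller (scene px 238,236, side px 415,316) sits in the outer slot. The large blue rod, the black one and the purple one are decoys. Next I'll take a closer look with the wrist camera.

Run:
```python
from h import *
R=get_eef_rot();print(np.round(R,3))
th=np.radians(9)
# tool x along stand y?? roller along stand x -> jaws open along stand y
def Rz(a):
    # jaws along stand y dir
    x=np.array([-np.sin(a),np.cos(a),0]);z=np.array([0,0,-1]);y=np.cross(z,x);return np.c_[x,y,z]
for s in (1,-1):
    M=Rz(th)@np.diag([s,s,1]); print(s,ik([0.52,-0.12,0.30],M))
M=Rz(th)
j=[ (abs(np.array(ik([0.52,-0.12,0.32],Rz(th)@np.diag([s,s,1])))[5]),s) for s in (1,-1)]
s=min(j)[1]; print(s)
move_ptp([0.50,-0.10,0.34],Rz(th)@np.diag([s,s,1]))
p=read_camera('wrist');save(p,'w1');q=read_camera('scene');r=read_camera('side')
for n,pp in (('w',p),('sc',q),('si',r)):
  for t in ['stand','board','roller_blue_mid','bar_grip']:
    for rr in tip_of(t,pp): print(n,t,np.round(rr['xyz'],3),round(rr['confidence'],2))
print(get_clock(), np.linalg.inv(p['camera_from_world'])[:3,3])
```

```text
[[ 0.3    0.954 -0.   ]
 [ 0.954 -0.3    0.   ]
 [ 0.    -0.    -1.   ]]
1 [-2.59782154e+01  5.05941880e-01  9.19152671e+01 -2.54444375e-14
  8.75787910e+01 -1.24978215e+02]
-1 [-2.59782154e+01  5.05941880e-01  9.19152671e+01 -2.54444375e-14
  8.75787910e+01  5.50217846e+01]
-1
w stand [ 0.556  0.145 -0.002] 0.85
w roller_blue_mid [ 0.349 -0.167  0.012] 0.81
w roller_blue_mid [ 0.487 -0.418  0.018] 0.79
w roller_blue_mid [ 0.514 -0.213  0.045] 0.66
w roller_blue_mid [ 0.289 -0.315  0.012] 0.65
w bar_grip [ 0.644 -0.15   0.117] 0.64
sc stand [0.558 0.142 0.003] 0.72
sc board [0.505 0.4   0.047] 0.75
sc board [ 0.52  -0.214  0.044] 0.6
sc roller_blue_mid [ 0.52  -0.218  0.045] 0.8
sc roller_blue_mid [ 0.294 -0.317  0.017] 0.79
sc roller_blue_mid [ 0.485 -0.416  0.018] 0.64
sc roller_blue_mid [ 0.346 -0.166  0.016] 0.5
si stand [0.556 0.144 0.   ] 0.68
si board [0.504 0.396 0.05 ] 0.87
si roller_blue_mid [ 0.518 -0.218  0.043] 0.87
si roller_blue_mid [ 0.351 -0.167  0.015] 0.84
si roller_blue_mid [ 0.483 -0.418  0.019] 0.73
si roller_blue_mid [ 0.291 -0.314  0.024] 0.59
si bar_grip [ 0.648 -0.147  0.123] 0.59
3.95 [ 0.5719477  -0.08686084  0.50145875]
```

```bash
ls pics
```

```text
scene0.png
side0.png
w1.png
```

View pics/w1.png

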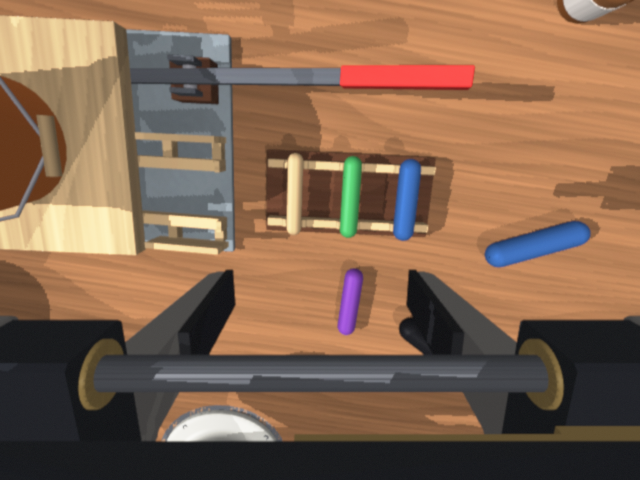

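The wrist view shows the chute (two rails at px x 135–235, y 135–250), the blue roller at (407,200), and the bar lying along y≈76 with its handle at 342–473. I'll measure the stand yaw and the roller direction from these pixels.

Run:
```python
from h import *
p=read_camera('wrist')
a=back(p,122,24,.076);b=back(p,140,253,.076);print('board corners',a,b,np.linalg.norm(a-b),'yaw',np.degrees(np.arctan2(*(a-b)[1::-1])))
a=back(p,414,160,.044);b=back(p,400,241,.044)
g=p['color'].astype(int)
m=((g[...,2]>g[...,0]+50)&(g[...,2]>g[...,1]+30)).astype('u1');m[:,480:]=0;m[:140]=0;m[250:]=0;m[:,:380]=0
c=cv2.minAreaRect(np.argwhere(m)[:,::-1].astype('f4'));bx=cv2.boxPoints(c);print(c)
e=[(bx[i]+bx[(i+1)%4])/2 for i in range(4)];
e=sorted([e[i] for i in range(4) ],key=lambda q:q[1]);A=back(p,*e[0],.046);B=back(p,*e[-1],.046)
print('roller',A,B,(A+B)/2,np.linalg.norm(A-B),np.degrees(np.arctan2(*(A-B)[1::-1])))
r=((g[...,0]>g[...,1]+110)&(g[...,0]>g[...,2]+110)).astype('u1');n,l,s,ce=cv2.connectedComponentsWithStats(r);i=1+s[1:,4].argmax();print(s[i],ce[i])
ys,xs=np.nonzero(l==i)
for lo,hi,z in((345,365,.108),(398,418,.124),(450,470,.14)):
    k=(xs>=lo)&(xs<=hi);print('bar',back(p,xs[k].mean(),ys[k].mean(),z))
# rails inside/outside edges at z
for uv in [(140,133),(220,140),(140,167),(220,173),(145,214),(220,221),(150,247),(222,253)]:print(uv,back(p,*uv,.045 if uv[0]<200 else .052).round(4))
print(get_clock())
big=cv2.resize(p['color'][0:270,100:460],None,fx=2.2,fy=2.2,interpolation=cv2.INTER_CUBIC);cv2.imwrite('pics/w2.png',big[...,::-1])
```

```text
board corners [0.66450615 0.14757139 0.076     ] [0.40216231 0.12235586 0.076     ] 0.2635528609185865 yaw 5.490194991443234
((405.827392578125, 199.13973999023438), (20.832273483276367, 80.50260162353516), 6.009006023406982)
roller [ 0.57258566 -0.20408944  0.046     ] [ 0.46622039 -0.2165011   0.046     ] [ 0.51940302 -0.21029527  0.046     ] 0.10708697693863634 6.655691994977666
[ 339   65  135   23 2924] [405.97058824  75.4746922 ]
bar [ 0.64719019 -0.1121732   0.108     ]
bar [ 0.65239469 -0.16384304  0.124     ]
bar [ 0.65664906 -0.21019669  0.14      ]
(140, 133) [0.5507 0.1411 0.045 ]
(220, 140) [0.5582 0.0382 0.052 ]
(140, 167) [0.508  0.1402 0.045 ]
(220, 173) [0.5174 0.0349 0.052 ]
(145, 214) [0.4464 0.1322 0.045 ]
(220, 221) [0.4544 0.0298 0.052 ]
(150, 247) [0.4007 0.1242 0.045 ]
(222, 253) [0.4101 0.0234 0.052 ]
4.0
```

View pics/w2.png

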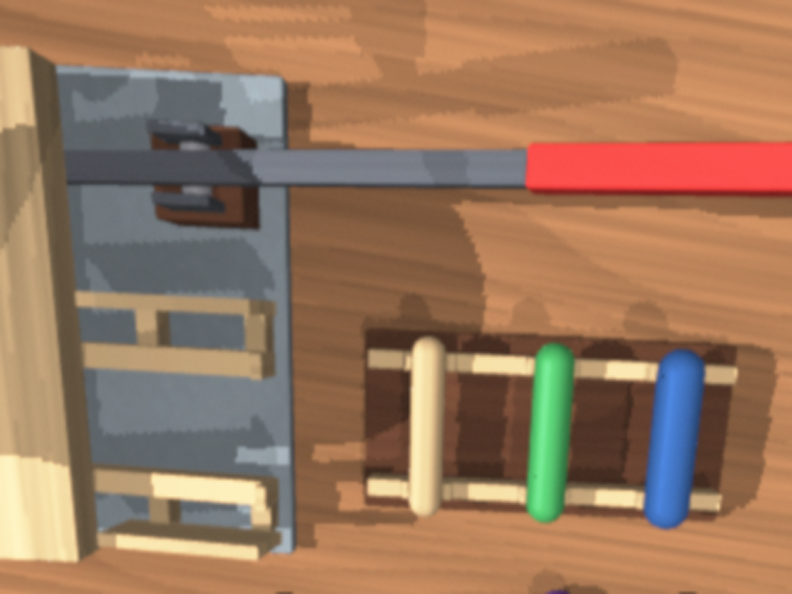

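Checks agree: stand yaw is about 5.5°, the chute's inner edges measure 62 mm apart about the predicted centre, the roller middle is at z 0.044, and the bar grip is within 4 mm of its prediction. Now I'll pick the roller.

```bash
cat >> h.py <<'E'
YAW=np.radians(5.6)
O=np.array([.5555,.142,0.])
ex=np.array([np.cos(YAW),np.sin(YAW),0]);ey=np.array([-np.sin(YAW),np.cos(YAW),0]);ez=np.array([0,0,1.])
def S(x,y,z): return O+ex*x/1000+ey*y/1000+ez*z/1000   # stand mm -> world
def down(): # jaws along stand y (flipped, as present pose)
    z=-ez;x=-ey;return np.c_[x,np.cross(z,x),z]
def barR(a,flip=1): # a rad slope up to -y; jaws along stand x
    z=-np.sin(a)*ey-np.cos(a)*ez;x=ex*flip;return np.c_[x,np.cross(z,x),z]
E
python3 - <<'E'
from h import *
rp=np.array([.518,-.215,.044]); R=down()
print('stand coords roller',ex@(rp-O),ey@(rp-O),'bar pred',S(60,-304,118))
move_gripper(.052,15)
move_ptp(rp+[0,0,.08],R)
line_to(rp+[0,0,-.011],.12)
p=read_camera('wrist');save(p,'g1')
move_gripper(0,15)
print('w',get_grip_width(),get_tool_pos())
line_to(rp+[0,0,.10],.12)
print('w',get_grip_width(),get_force(),get_clock())
p=read_camera('side');save(p,'g2')
E
```

```text
stand coords roller -0.07215812271333501 -0.3516368230525456 bar pred [ 0.64487885 -0.15469416  0.118     ]
w 0.02736147339002262 [ 0.51807394 -0.21386765  0.03333649]
w 0.027465885038622736 [ 0.08460829  0.41325644 -0.30814773] 8.2167
```

View pics/g2.png

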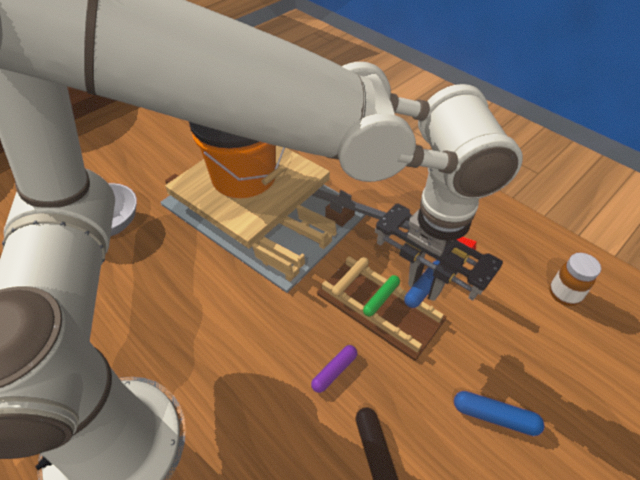

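The blue roller is held (width 27.4 mm) and lifted clear, near px (420,285). I'll lay it in the chute.

Run:
```python
from h import *
R=down()
zc=49+22*np.tan(np.radians(8))+14.1
line_to(S(-80,-72,zc-11+70),.25,R)
hit=line_to(S(-80,-72,zc-11+12),.12)
hit=line_to(S(-80,-72,zc-11-3),.03,max_force=3)
print('hit',hit,get_tool_pos()[2]-(zc-11)/1000,get_force())
p=read_camera('wrist');save(p,'p1')
move_gripper(.05)
line_to(S(-80,-72,zc+90),.2)
p=read_camera('wrist');save(p,'p2')
print(get_clock())
for n in('side','wrist'):
  q=read_camera(n)
  for r in tip_of('roller_blue_mid',q):
    d=np.array(r['xyz'])-O;print(n,(1000*np.array([ex@d,ey@d,d[2]])).round(),r['confidence'])
```

```text
hit True 0.0001812078115875984 [0.30756834 1.05198506 2.8958285 ]
11.875
side [-80. -15.  58.] 0.97
side [-128. -553.   21.] 0.97
side [-233. -287.   16.] 0.85
side [-308. -430.   22.] 0.75
side [-26. 254.  50.] 0.71
wrist [-81. -13.  56.] 0.97
```

View pics/p2.png

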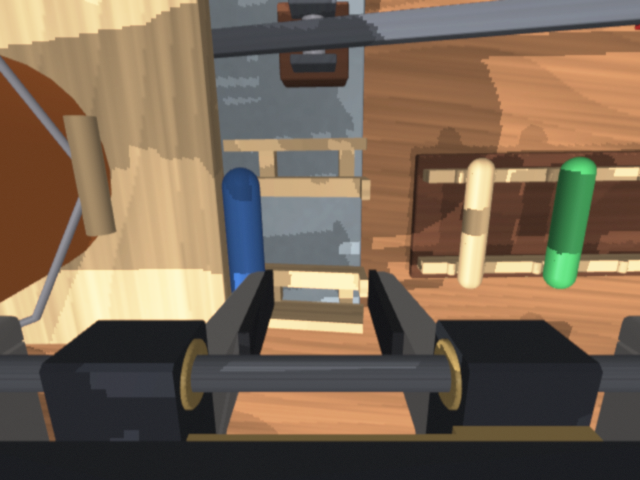

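The roller rolled down and rests against the board edge at stand y≈-14 (px 242,225). That is one radius from the edge, as it should be. Next is the bar.

```bash
cat >> h.py <<'E'
BX=63.
def bar_pose(h): # grip height mm -> TCP pos, R ; arc about crest
    r=np.hypot(234,63); b=np.arcsin((h-55)/r); a=b-np.radians(1.07)
    R=barR(a,FL); return S(BX,-70-r*np.cos(b),h)+R[:,2]*.011, R
FL=1
E
python3 - <<'E'
import h
from h import *
j0=get_joint_pos()
for f in(1,-1):
    h.FL=f
    for hh in(118,36):
        pp,R=bar_pose(hh);print(f,hh,np.round(ik(pp,R),1))
    pp,R=bar_pose(118);print(ik(pp-R[:,2]*.09,R))
print(np.round(j0,1))
E
```

```text
1 118 [-17.9  25.9  85.4 -14.3  63.7 -17.7]
1 36 [-26.5  35.6  80.8   5.1  66.6 -34.3]
[-16.12119514  20.3363858   82.31534503 -13.62469959  72.55023217
 -18.16446565]
-1 118 [-17.9  25.9  85.4 -14.3  63.7 162.3]
-1 36 [-26.5  35.6  80.8   5.1  66.6 145.7]
[-16.12119514  20.3363858   82.31534503 -13.62469959  72.55023217
 161.83553435]
[ -6.9  -0.4 109.5   0.   71.1  77.5]
```

Run:
```python
from h import *
pp,R=bar_pose(118)
c=get_tool_pos()
line_to(S(-20,-160,230),.3)
move_ptp(pp-R[:,2]*.08,R)
line_to(pp,.1,max_force=10)
p=read_camera('side');save(p,'b1')
p=read_camera('wrist');save(p,'b2')
move_gripper(0,60)
print(get_grip_width(),get_tool_pos()-pp,get_force(),get_clock())
p=read_camera('wrist');save(p,'b3')
```

```text
0.019637177430518446 [-5.13959798e-05 -1.15940690e-04  1.07299739e-04] [-1.03863774 -1.05860469  1.51194025] 15.6417
```

View pics/b3.png

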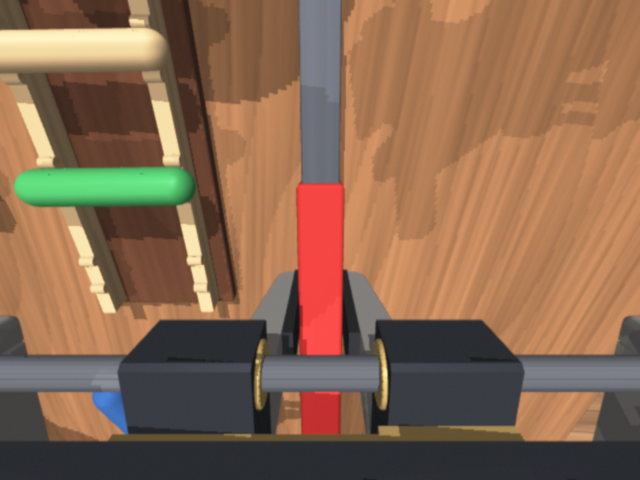

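View pics/b1.png

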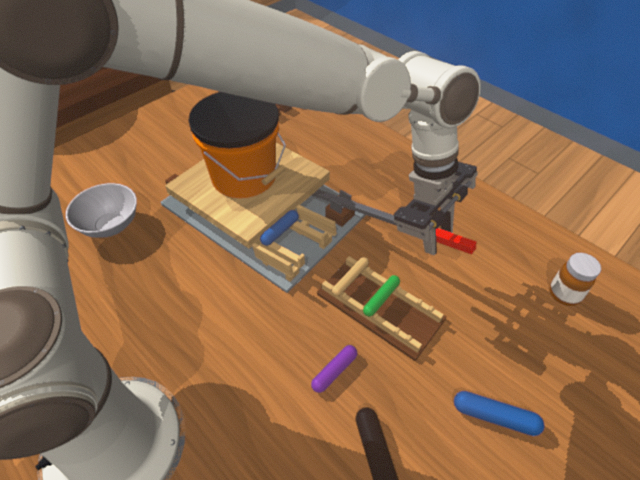

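The handle is gripped squarely (width 19.6 mm, px 320,300), and the roller still waits at the edge (side px 280,227). I'll press the handle down along the arc.

Run:
```python
from h import *
for hh in (105,92,79,66,54,46,40):
    pp,R=bar_pose(hh); line_to(pp,.06,R)
    print(hh,get_force().round(1) if hasattr(get_force(),'round') else get_force(),round(get_grip_width(),4),(get_tool_pos()-pp).round(4))
dwell(.8)
p=read_camera('side');save(p,'l1')
for t in('roller_blue_mid','bar_grip','board'):
  for r in tip_of(t,p)[:4]:
    d=np.array(r['xyz'])-O;print(t,(1000*np.array([ex@d,ey@d,d[2]])).round(),r['confidence'])
print(get_clock())
```

```text
105 [-1.5  1.7  4.3] 0.0192 [ 0.0001 -0.0001  0.0003]
92 [-0.8  0.7  3.6] 0.0198 [ 0.0001 -0.      0.0003]
79 [0.2 0.8 4.6] 0.0195 [0.0003 0.     0.0004]
66 [0.  1.3 4.2] 0.0191 [ 0.0006 -0.      0.0007]
54 [-1.1  1.5  6. ] 0.0193 [ 0.0006 -0.0001  0.0008]
46 [-0.3  1.7  7.6] 0.0193 [ 0.0006 -0.0001  0.0008]
40 [0.3 0.7 5.6] 0.0197 [ 0.0007 -0.0001  0.0008]
roller_blue_mid [-128. -551.   20.] 0.77
roller_blue_mid [-305. -432.   22.] 0.69
roller_blue_mid [-232. -286.   15.] 0.61
bar_grip [  64. -305.   44.] 0.91
board [-25. 256.  50.] 0.9
19.05
```

View pics/l1.png

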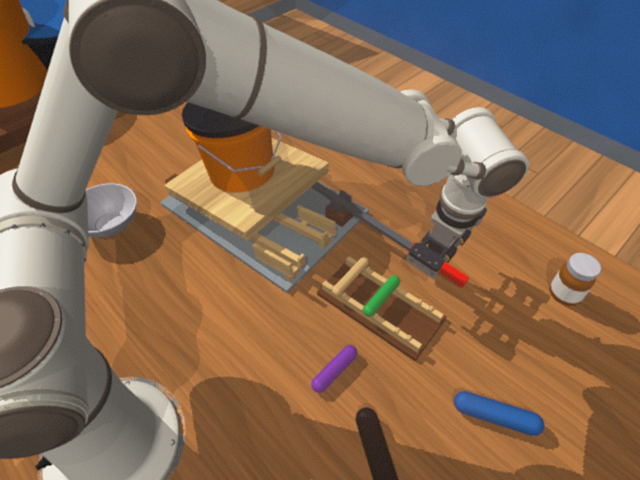

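The roller has left the chute and run under the tilted board. Next I'll ease the handle up, watching the force, then let go.

Run:
```python
from h import *
for hh in (46,52,57,60,62,64,66):
    pp,R=bar_pose(hh); line_to(pp,.03,R)
    print(hh,np.round(get_force(),1),np.round(get_moment(),2),round(get_grip_width(),4))
p=read_camera('side');save(p,'e1');p=read_camera('scene');save(p,'e2')
print(get_clock())
```

```text
46 [-0.2 -2.4  4.8] [-0.51 -0.05  0.06] 0.0192
52 [-0.  -2.7  4.4] [-0.68  0.13 -0.01] 0.0196
57 [-1.8 -4.3  5.4] [-0.78  0.23 -0.  ] 0.02
60 [-2.1 -3.8  5. ] [-0.9   0.3  -0.05] 0.0194
62 [-0.3 -4.5  4.1] [-1.02  0.23  0.01] 0.0195
64 [-0.8 -5.1  1. ] [-1.05  0.01 -0.03] 0.0189
66 [ 0.4 -1.7 -1. ] [-0.29  0.01 -0.03] 0.0196
21.1667
```

View pics/e1.png

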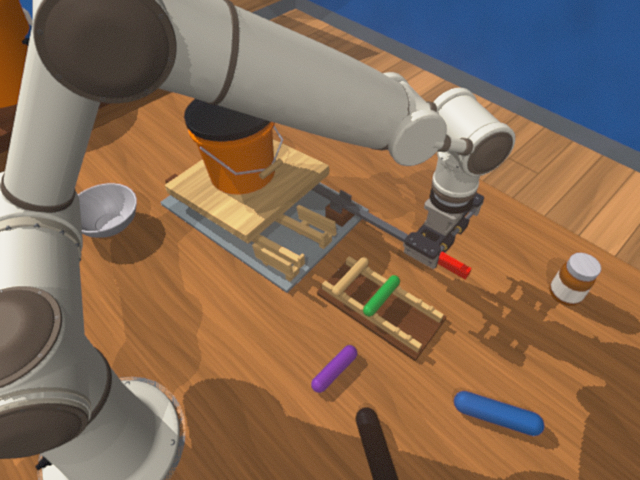

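View pics/e2.png

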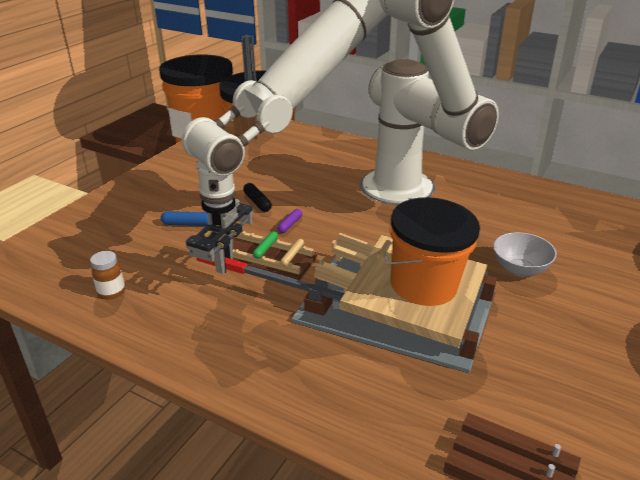

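The press load vanished at 64–66 mm, where the bar should stand with the board on the roller, and the board stays tilted. I'll release and back off.

Run:
```python
from h import *
move_gripper(.05)
dwell(.2)
R=np.array(get_eef_rot());t=np.array(get_tool_pos())
line_to(t-R[:,2]*.1,.12)
line_to(S(20,-380,330),.25)
dwell(.3)
move_ptp([.42,-.30,.36],down())
for n in('side','scene','wrist'):
  p=read_camera(n);save(p,'f_'+n)
  for tt in('bar_grip','roller_blue_mid'):
   for r in tip_of(tt,p)[:4]:
    d=np.array(r['xyz'])-O;print(n,tt,(1000*np.array([ex@d,ey@d,d[2]])).round(),r['confidence'])
print(get_clock(),get_force())
```

```text
side bar_grip [  62. -306.   66.] 0.73
side roller_blue_mid [-127. -553.   20.] 0.78
side roller_blue_mid [-307. -431.   24.] 0.75
side roller_blue_mid [-233. -286.   19.] 0.66
scene bar_grip [  63. -308.   59.] 0.91
scene roller_blue_mid [-304. -427.   17.] 0.91
scene roller_blue_mid [-238. -288.   14.] 0.84
scene roller_blue_mid [-124. -553.   16.] 0.56
wrist roller_blue_mid [-310. -430.   17.] 0.97
wrist roller_blue_mid [-238. -288.   16.] 0.87
wrist roller_blue_mid [-123. -551.   17.] 0.77
25.7833 [-0.43487251  1.48776499 -0.45585758]
```

View pics/f_side.png

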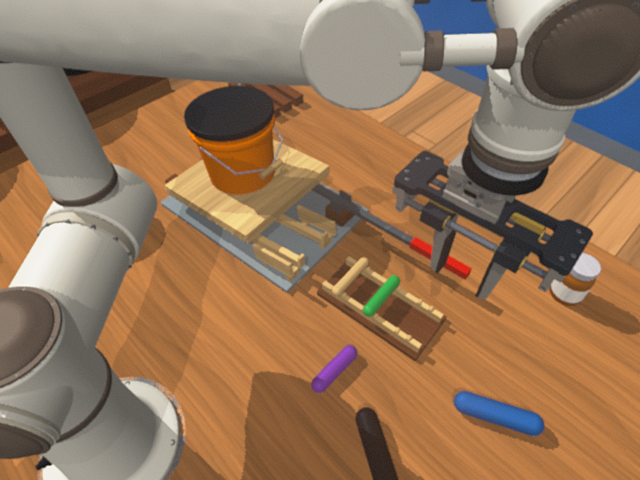

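View pics/f_scene.png

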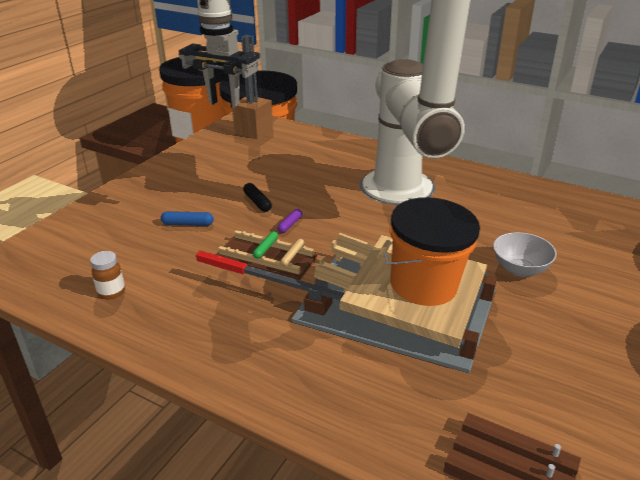

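The bar stands free at about 62–66 mm, the board stays raised, and the robot is clear of everything. Handing in.

```bash
python3 -c "
from rig import *
job_done();print(get_clock())"
```

```text
the job is handed in; nothing more can be done
the job is handed in; nothing more can be done
```

I carried out the whole job in the order asked and handed it in at about 26 s of the 48 s allowed; no verdict is reported.

- **Roller:** I took the blue roller from the rack and laid it in the chute. It rolled down and rested against the board's front edge, at stand y ≈ -14 mm.
- **Bar:** I gripped the bar by its red handle and pressed it down over the fulcrum to 40 mm, and the roller ran in under the board. I then eased the handle up until the load vanished at 64–66 mm, let go and moved clear.
- **Last checks:** The handle stands free at 59–66 mm in the two camera readings, against the expected 64 mm for the board on the roller. The board is still tilted up, and the decoys are where they were.
- **Disagreements and gaps:**
  - The roller can't be seen under the board, so that it lies in place is inferred from the bar height and the raised board.
  - The board's origin sits about 25 mm to one side of the stand's origin. I found this when two estimates of the stand's direction disagreed (about 11° against 5.5°). I used 5.6°, which fits the bar, the chute and the board's front edge.
  - The pressing force I read was about 4–8 N, lower than the 16 N mentioned.

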